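# Bring the pipette over the open vial, ready to dispense

## Robot

A 7-joint arm with a two-finger parallel gripper is mounted at the origin on the work surface. World frame = base frame: x ahead of the robot, y to its left, z up, the work surface at z = 0. Lengths are in m, angles in degrees, forces in N, time in s.
With the tool pointing down it reaches from about 0.425 to 1.025 m from the base axis. Payload 9.4 kg.
Tool frame: the origin (TCP) lies midway between the tips of the shut fingers; the grasp point (between the pads) lies 19 mm behind it; z points along the fingers, y is the line along which they close (so a half turn about z gives the same grasp; the last joint's range is limited). The gripper opens to 85 mm and grips with 20 to 120 N. Pads are 22 mm wide; open, the fingers measure 114 mm over their backs; the gripper's body (76 mm by 85 mm) begins 54 mm behind the grasp point. The pads swing forward as they close: fully open they stand 13 mm farther back than shut.
Start: joints at [60.693, 34.337, -0.143, 91.639, 0.103, 54.024, -4.572], TCP at [0.305, -0.658, 0.231] pointing down, gripper open.
Joint ranges: [-147.43, 147.43], [-19.82, 112.94], [-74.19, 73.91], [6.32, 146.72], [-59.91, 239.91], [6.04, 106.73], [-150.56, 150.56]. Speed limits (degrees/s): [127.2, 127.2, 172.46, 172.46, 180, 180, 180].

## Interface

Orientations are given as a 3x3 rotation matrix whose columns are the frame's x, y, z axes.
In Python, from rig import arm, optics gives the robot as it stands.
- The arm moves only by the shell command python3 -m crank 'ROWS' [FORCE]. ROWS is JSON, a list of rows, each an object of numbers: "x", "y", "z": the shift along the world's x, y, z in cm; "turn": the turn about the world's z in degrees; "gripper": the opening, from 0 (shut) to 1 (fully open). In form: [{"x": .., "y": .., "z": .., "turn": .., "gripper": ..}, ...]. A call has exactly 10 rows; each row shifts and turns the commanded pose from where the row before left it; what a row does not reach is not made up. A row lasts 1/12 s, in which the tool goes at most 41.7 mm and 7.16 degrees, less where a joint would pass 70% of its speed; a pose out of reach is approached as far as the arm can. A call is refused whole if a number of a shift passes 4.17 or a number of a turn 7.16, either way. A call with a gripper value outside its range is refused whole. The fingers move at their own pace and stop on an object; FORCE is the grip in N (left out, the last holds). Time passes only in rows, so rows that do not move let the fingers close, or fill a call up. It gives the time, the measured TCP pose, the force, the opening and the grip force at its end, in the units of the state.
- arm.observe(): the state, without advancing time (a new reading comes with each control period).
- optics.grab_frame(name): name is "side" or "top"; returns a dict with "img" (480x640x3 uint8, red, green, blue), "intrinsics" (3x3 intrinsics, pixels), "k1" (the pictures are not rectified: a ray, as slopes to the right and down, at radius r is drawn at 1 + k1 r^2 times it, then the intrinsics apply), "R" (3x3) and "t" (3): a world point X has camera coordinates R X + t. Camera axes: x right, y down, z forward; pixel columns grow to the right and rows downward; lengths in m; the calibration is good to about 2 mm. A picture is of the moment at which its call begins. There is no depth.
- arm.hand_in(): hands the job in; it is judged then, once.
Trained networks look in a picture, given as the dict that the camera call returned (one of the last four; its "shot" number tells which), for a name from the list of things; names that differ only in an ending like _2 or _b are one class to them, and where a whole thing is asked for, a point or a joint stands for the part that bears it (a point fixed in the world has none). Each returns a list of dicts, best first, with "p" (0 to 1); they miss things now and then, are a little off and sometimes report something else, mostly with a low value. They report only what shows in the picture. A call takes as long as a camera call. They do not tell look-alikes from the thing itself.
- optics.outline_of(picture, name): "mask" (480x640 bool, what is visible of it) and "rect" ([centre column, centre row, width, height] in pixels, round what is visible of it).
- optics.pinpoint(picture, name): "location" ([column, row] in pixels: a listed point, or the origin of a listed thing).
The state is a dict: "time_s": time; "qpos": joint angles; "qvel": joint speeds; "joint_efforts": joint torques, N m; "tcp_pos": TCP position; "tool_rot": TCP orientation; "wrist_force": force on the tool from outside, world axes, zero at the start; "torque": the same for the moment, N m; "width": finger opening in m; "gripper_force": force on a finger pad.
Only numpy, scipy, OpenCV 4.12 (cv2) and the standard library are available. Lean on these libraries where they do the work, as an engineer would, in place of code of your own. Each camera call takes 0.05 s, during which the arm holds its last target. There are 200 camera calls.

## Task

Take the slim pipette, the one with a tip fitted, out of the stand and carry it over the basket of bottles to the one uncapped vial in the rack. Finish while still holding it there, upright and still, ready for a touch-free dispense: the end of the tip over the middle of the vial's open mouth and about a centimetre above the rim. On the way do not press the plunger, let the pipette touch the bottles, the vials, the rack, the bench or the other things, or push any of them out of place.

Things in the scene. Friction and masses are not known exactly. Their poses are not given: they have to be found in the camera images.
- pipette: The slim pipette, 236 mm long, 85 g, hanging upright in the stand, tip fitted. Origin on its axis at the underside of the handle, which rests on the shelf; z up. Handle 28 mm (x) by 26 mm (y), z = 0 to 92 mm, flat sides on +y and -y to grip; finger rest out to x = +37 mm at z = 69 to 87. Above: collar to z = 97, plunger button. Below: barrel 14 mm diameter to z = -42, then nozzle and tip.
- pipette_tip (a point): the end of the slim pipette's tapered disposable tip (2 mm wide there), on the pipette's axis, 118 mm below the origin of pipette; z up along the axis
- pipette_plunger (a joint): the slim pipette's plunger, m: 0 is up, 0.009 fully pressed; sprung up, yields from 1.2 N. Its round button (16 mm across) tops out 118 mm above the origin of pipette: the gripper's palm must stop short of it
- stout: a second, stouter pipette in the same stand, to be left there: handle 38 by 36 mm, plunger button 24 mm across, no tip fitted. Same heights and axes as the slim one; the two hang 120 mm apart, either may be on either side, with an empty slot between
- stand: white stand, fixed, 120 mm (x) by 196 mm (y), on top a shelf with upper face 150 mm above the bench. Origin centre of underside. Three slots 19 mm wide at y = -60, 0, +60 mm run from x = +9.5 mm out through the front edge (x = -32 mm; the -x side roughly faces the robot). Pipettes hang at x = 0, handle on the shelf: raise some 10 mm, draw out to the front. Left or right of the basket.
- vial_open: the one open vial, without a cap: clear glass, 24.4 mm diameter, 74 mm tall, neck 21 mm outside and 17.4 mm inside. Origin centre of the underside, z up. It stands loose and upright in one of the cells of the rack
- vial_mouth (a point): centre of the open vial's mouth, in the plane of its rim, 74 mm above its underside (78 mm above the bench); z up
- rack: white grid rack for vials, fixed to the bench, 124 mm (x) by 94 mm (y) by 37 mm high, 4 by 3 cells at 30 mm pitch, vials standing on its 4 mm floor; origin centre of the underside, z up. On the other side of the basket from the stand
- basket: black wire basket holding eight open glass bottles, between the stand and the rack, heavy, does not move: 264 mm (x) by 140 mm (y), wire sides to 71 mm, the bottles' necks reach 97 mm above the bench. Origin centre of the underside, z up
- vial_a: a vial with a black screw cap, 24.4 mm diameter, 79 mm tall, standing in another cell of the rack (its top 83 mm above the bench); origin centre of the underside, z up. Not to be disturbed
- vial_b: a vial with a black screw cap, 24.4 mm diameter, 79 mm tall, standing in another cell of the rack (its top 83 mm above the bench); origin centre of the underside, z up. Not to be disturbed
- vial_c: a vial with a black screw cap, 24.4 mm diameter, 79 mm tall, standing in another cell of the rack (its top 83 mm above the bench); origin centre of the underside, z up. Not to be disturbed
- vial_d: a vial with a black screw cap, 24.4 mm diameter, 79 mm tall, standing in another cell of the rack (its top 83 mm above the bench); origin centre of the underside, z up. Not to be disturbed
- vial_e: a vial with a black screw cap, 24.4 mm diameter, 79 mm tall, standing in another cell of the rack (its top 83 mm above the bench); origin centre of the underside, z up. Not to be disturbed
- amber: amber reagent bottle, 60 mm diameter, 110 mm tall, loose on the bench beyond the work; origin centre of the underside
- jar: small white-lidded glass jar, 56 mm diameter, 60 mm tall, loose on the bench beyond the work; origin centre of the underside
There are look-alikes about, which are no part of the job. Several things have the shape of the rack; the one meant has the colours described above.

How it is judged (in metres and radians):
On the way, in this order (a step that is already met when the one before it is completed fails the run):
1. the slim pipette is taken out of the stand (contact force between the fingers and pipette above 2 N and z of pipette in the frame of stand above 0.152 m and contact force between pipette and stand below 0.05 N and (x of pipette in the frame of stand below -0.045 m or z of pipette_tip in the frame of stand above 0.152 m)), for 0.1 s.
2. it is carried over the basket of bottles, the tip higher than their necks (contact force between the fingers and pipette above 2 N and z of pipette_tip in the frame of basket above 0.098 m and y of pipette_tip in the frame of basket between -0.06 and 0.06 m and x of pipette_tip in the frame of basket between -0.16 and 0.16 m), for 0.05 s.
At the end, for the whole second after the job is handed in: The gripper holds the slim pipette still and upright (within 7 degrees), the tip end within 7 mm sideways of the centre of the open vial's mouth and 3 to 20 mm above its rim, touching neither vial, rack nor stand, plunger not pressed (under 3 mm), the vial upright in its place (within 8 mm) (contact force between the fingers and pipette above 2 N and horizontal distance between pipette_tip and vial_mouth below 0.007 m and z of pipette_tip in the frame of vial_mouth between 0.003 and 0.02 m and angle between pipette's own z axis and vertical below 0.12 rad and linear speed of pipette below 0.02 m/s and contact force between pipette and vial_open below 0.1 N and contact force between pipette and rack below 0.1 N and contact force between pipette and stand below 0.1 N and angle between vial_open's own z axis and vertical below 0.08 rad and distance of vial_open from where it was at the start of the episode below 0.008 m and value of joint pipette_plunger below 0.003 m); the arm keeps its last pose, push and grip.
It fails at once if the pipette or its tip touches the vials, the rack, the basket of bottles, the bench or any bystander (contact force between pipette and rack above 0.3 N or contact force between pipette and basket above 0.3 N or contact force between pipette and vial_open above 0.3 N or contact force between pipette and stout above 0.3 N or contact force between pipette and amber above 0.3 N or contact force between pipette and jar above 0.3 N or contact force between pipette and vial_a above 0.3 N or contact force between pipette and vial_b above 0.3 N or contact force between pipette and vial_c above 0.3 N or contact force between pipette and vial_d above 0.3 N or contact force between pipette and vial_e above 0.3 N or height (world z) of pipette_tip below 0.008 m).
It fails at once if the plunger is pressed (value of joint pipette_plunger above 0.003 m).
It fails at once if the robot bumps the vials, the rack, the basket or the stand (contact force between the arm and vial_open above 2 N or contact force between the arm and vial_a above 2 N or contact force between the arm and vial_b above 2 N or contact force between the arm and vial_c above 2 N or contact force between the arm and vial_d above 2 N or contact force between the arm and vial_e above 2 N or contact force between the arm and rack above 8 N or contact force between the arm and basket above 8 N or contact force between the arm and stand above 8 N).
It fails at once if the stouter pipette, the amber bottle or the jar is displaced (distance of any of stout, amber, jar from where it was at the start of the episode above 0.015 m).
It fails at once if a vial is displaced or tipped (distance of any of vial_open, vial_a, vial_b, vial_c, vial_d, vial_e from where it was at the start of the episode above 0.008 m).
It also fails if it takes over 45 s, if anything falls off the work surface, if the arm or the gripper's body presses on something with over 40 N, if the wrist force passes 120 N, or if a joint passes its speed limit or range.

## Working session

There is one attempt and no reset: what is moved stays moved. The work goes in short steps, Python scripts to look and compute and a shell command to move; the robot and the scene stay as the last step left them, time stands still between calls to the robot, and variables do not carry over. Pictures are saved under pics/ and viewed, at most 10 in all, crops included, and the job is handed in when it is done.

```bash
mkdir -p pics; ls
python3 - <<'E'
from rig import arm, optics
import cv2, numpy as np
s=arm.observe(); print(s['time_s'],s['tcp_pos'],np.round(s['tool_rot'],3).tolist(),s['width'])
for n in ['top','side']:
    p=optics.grab_frame(n); cv2.imwrite(f'pics/{n}0.png',p['img'][:,:,::-1])
    print(n,p['intrinsics'],p['k1'],p['R'],p['t'])
    for k in ['pipette','stout','stand','vial_open','rack','basket','amber','jar','vial_a']:
        print(k,[(np.round(d['location']).tolist(),round(d['p'],2)) for d in optics.pinpoint(p,k)])
    for k in ['pipette_tip','vial_mouth']:
        print(k,[(np.round(d['location'],1).tolist(),round(d['p'],2)) for d in optics.pinpoint(p,k)])
E
```

```text
pics
0.0 [ 0.30516562 -0.65712223  0.2304208 ] [[0.907, 0.421, -0.001], [0.421, -0.907, 0.001], [-0.0, -0.002, -1.0]] 0.08563711303214852
top [[485.58858053   0.         314.52075522]
 [  0.         485.58858053 237.77187296]
 [  0.           0.           1.        ]] -0.04943119978047026 [[-0.01419962 -0.99965283  0.02219443]
 [-0.98500736  0.01016811 -0.17221242]
 [ 0.17192696 -0.02430703 -0.98480977]] [0.02418665 0.49357972 1.17403867]
pipette [([403.0, 209.0], 0.64)]
stout []
stand [([416.0, 220.0], 0.73)]
vial_open [([227.0, 215.0], 0.47)]
rack [([225.0, 231.0], 0.97), ([169.0, 178.0], 0.9), ([166.0, 344.0], 0.78), ([228.0, 305.0], 0.69), ([164.0, 252.0], 0.65)]
basket [([318.0, 222.0], 0.86)]
amber [([383.0, 156.0], 0.73), ([212.0, 234.0], 0.5)]
jar [([249.0, 157.0], 0.78), ([457.0, 201.0], 0.57)]
vial_a [([211.0, 234.0], 0.62), ([215.0, 249.0], 0.61), ([236.0, 229.0], 0.59), ([233.0, 252.0], 0.58), ([212.0, 227.0], 0.47)]
pipette_tip [([383.5, 151.8], 0.18)]
vial_mouth [([222.3, 212.7], 0.42)]
side [[544.60668389   0.         322.62071695]
 [  0.         544.60668389 229.46331791]
 [  0.           0.           1.        ]] 0.026650073003720774 [[-0.86837881 -0.49582712 -0.00858499]
 [-0.2376403   0.43126701 -0.87036536]
 [ 0.43525317 -0.75376669 -0.49233164]] [0.43983859 0.24930617 1.15295215]
pipette [([346.0, 196.0], 0.9)]
stout [([354.0, 182.0], 0.98), ([350.0, 233.0], 0.59)]
stand [([352.0, 237.0], 0.59), ([343.0, 197.0], 0.27)]
vial_open []
rack [([349.0, 438.0], 0.8), ([263.0, 326.0], 0.68), ([263.0, 335.0], 0.67), ([338.0, 365.0], 0.67), ([162.0, 356.0], 0.64)]
basket [([307.0, 277.0], 0.77)]
amber [([288.0, 235.0], 0.56)]
jar [([209.0, 293.0], 0.69)]
vial_a [([283.0, 338.0], 0.8), ([266.0, 326.0], 0.78), ([274.0, 347.0], 0.74), ([243.0, 341.0], 0.56), ([253.0, 345.0], 0.51)]
pipette_tip []
vial_mouth [([240.4, 303.0], 0.58)]
```

View pics/top0.png

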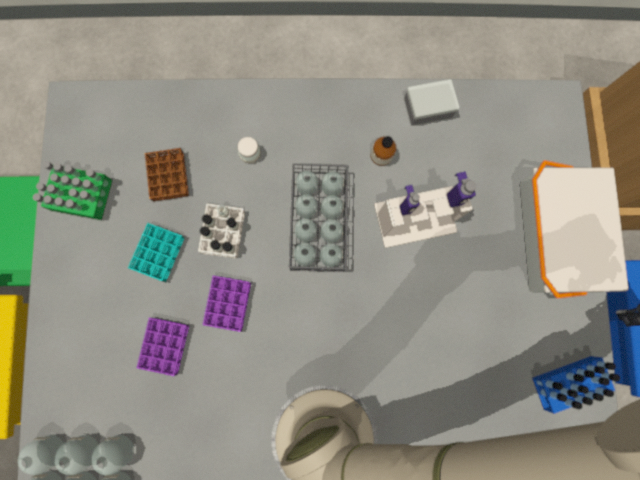

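View pics/side0.png

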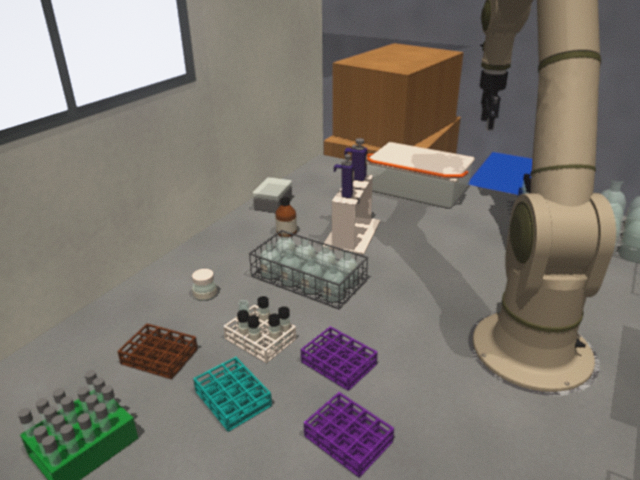

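The top view shows two pipettes in the white stand, at (409,200) and (460,190). The white rack is at (222,230), between coloured look-alike racks: brown (166,174), teal (157,252), and purple (228,303) and (163,346). Slim pipette candidates are the left one, top (409,200) / side (347,180), and the right one, top (460,190) / side (358,160). I'll compare them in one close crop.

Run:
```python
import cv2, numpy as np
t=cv2.imread('pics/top0.png'); s=cv2.imread('pics/side0.png')
f=lambda im,x,y,w,h:cv2.resize(im[y:y+h,x:x+w],(400,300),interpolation=cv2.INTER_CUBIC)
cv2.imwrite('pics/crop0.png',np.vstack([np.hstack([f(t,365,165,120,90),f(t,182,190,80,60)]),np.hstack([f(s,290,130,160,120),f(s,210,285,100,75)])]))
```

```text
(no output)
```

View pics/crop0.png

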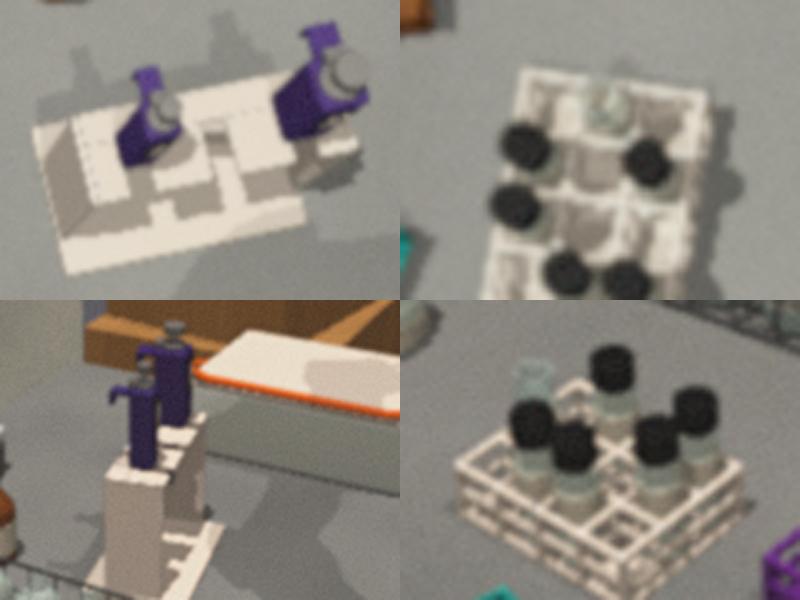

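The slim pipette is the left one: narrower handle and small button, at top (414,197) / side (349,157). The right one is clearly stouter. The open vial is in the far-middle cell of the white rack, with its mouth at about top (223,210) / side (243,303). Next I'll measure.

```bash
cat > h.py <<'E'
import cv2, numpy as np
from rig import arm, optics
def ray(p,uv):
    u=cv2.undistortPoints(np.array([[uv]],float),p['intrinsics'],np.array([p['k1'],0,0,0.]))[0,0]
    R=np.array(p['R']); return -R.T@np.array(p['t']), R.T@np.array([u[0],u[1],1])
def atz(p,uv,z):
    c,d=ray(p,uv); return c+d*(z-c[2])/d[2]
def tri(rs):
    A=sum(np.eye(3)-np.outer(d,d)/(d@d) for c,d in rs); b=sum((np.eye(3)-np.outer(d,d)/(d@d))@c for c,d in rs)
    return np.linalg.solve(A,b)
def proj(p,X):
    X=np.atleast_2d(np.array(X,float)); return cv2.projectPoints(X,cv2.Rodrigues(np.array(p['R']))[0],np.array(p['t'],float),p['intrinsics'],np.array([p['k1'],0,0,0.]))[0][:,0]
E
python3 - <<'E'
from h import *
T=optics.grab_frame('top');S=optics.grab_frame('side')
r=lambda a:np.round(a,4).tolist()
for n,t,s,z in [('slim btn',(414.5,197.4),(349.2,157.2),.268),('stout btn',(365+350/3.333,165+70/3.333),(290+175/2.5,130+26/2.5),.268),('mouth',(223.4,209.5),(243.5,302.5),.078)]:
    print(n,r(atz(T,t,z)),r(atz(S,s,z)),'tri',r(tri([ray(T,t),ray(S,s)])))
# caps
for n,t,z in [('cap',(182+125/5,190+145/5),.083),('cap',(182+247/5,190+163/5),.083),('cap',(182+115/5,190+207/5),.083),('cap',(182+168/5,190+272/5),.083),('cap',(182+228/5,190+282/5),.083)]: print(n,r(atz(T,t,z)))
for cam,p in (('T',T),('S',S)):
    for k in ['pipette','stout','vial_open','stand','basket','rack']:
        for d in optics.outline_of(p,k)[:2]:
            m=d['mask'].astype(np.uint8); print(cam,k,round(d['p'],2),np.round(d['rect'],1).tolist(),int(m.sum()))
            if k in('pipette',): np.save(f'm_{cam}_{k}.npy',m)
for k,z in (('rack',0),('basket',0),('stand',0)):
    print(k,[r(atz(p,optics.pinpoint(p,k)[0]['location'],z)) for p in (T,S)])
E
```

```text
slim btn [0.5375, -0.1854, 0.268] [0.5247, -0.1722, 0.268] tri [0.5365, -0.1884, 0.2606]
stout btn [0.5615, -0.3045, 0.268] [0.5545, -0.2939, 0.268] tri [0.5619, -0.3068, 0.2627]
mouth [0.5603, 0.2413, 0.078] [0.5583, 0.2501, 0.078] tri [0.5629, 0.243, 0.0713]
cap [0.5358, 0.2799, 0.083]
cap [0.5263, 0.2205, 0.083]
cap [0.5052, 0.284, 0.083]
cap [0.473, 0.2577, 0.083]
cap [0.4679, 0.2287, 0.083]
T pipette 0.64 [408.4, 199.6, 23.5, 31.6] 375
T stout 0.56 [461.0, 191.0, 28.4, 32.6] 632
T vial_open 0.64 [224.0, 212.7, 8.2, 10.8] 113
T stand 0.81 [421.7, 217.1, 92.4, 59.0] 3164
T basket 0.77 [319.5, 218.2, 56.2, 105.9] 4183
T rack 0.89 [158.3, 252.6, 53.0, 61.1] 2111
T rack 0.88 [226.9, 302.5, 46.7, 53.3] 2015
S pipette 0.75 [342.9, 176.1, 21.9, 45.1] 514
S stout 0.66 [354.7, 162.0, 24.6, 37.4] 530
S vial_open 0.45 [244.6, 307.2, 15.9, 10.1] 104
S vial_open 0.21 [274.8, 325.8, 13.3, 29.0] 296
S stand 0.74 [350.0, 212.4, 53.3, 80.0] 2658
S stand 0.27 [285.8, 216.1, 23.4, 34.3] 565
S basket 0.63 [307.6, 268.3, 119.2, 77.8] 5065
S rack 0.85 [261.1, 333.2, 71.3, 55.6] 1521
S rack 0.85 [160.8, 353.1, 77.6, 56.5] 2893
rack [[0.6683, 0.3968, 0.0], [0.2242, 0.3892, 0.0]]
basket [[0.5373, 0.0007, 0.0], [0.5481, 0.018, 0.0]]Traceback (most recent call last):
  File "<stdin>", line 14, in <module>
IndexError: list index out of range
```

```bash
cat > fit.py <<'E'
from h import *
from scipy.optimize import minimize
T=optics.grab_frame('top');S=optics.grab_frame('side')
F=4
def purple(p):
    hsv=cv2.cvtColor(p['img'],cv2.COLOR_RGB2HSV); m=((hsv[...,0]>112)&(hsv[...,0]<150)&(hsv[...,1]>90)).astype(np.uint8)
    b=(365,165,485,255) if p is T else (325,130,375,205)
    k=np.zeros_like(m); k[b[1]:b[3],b[0]:b[2]]=1; return m*k,b
def box(x0,x1,y0,y1,z0,z1): return np.array([[x,y,z] for x in(x0,x1) for y in(y0,y1) for z in(z0,z1)])
a=np.linspace(0,2*np.pi,24,endpoint=False)
def cyl(r,z0,z1): return np.array([[r*np.cos(t),r*np.sin(t),z] for t in a for z in(z0,z1)])
def paint(im,p,b,pts,v):
    q=(proj(p,pts)-[b[0]-.5,b[1]-.5])*F
    cv2.fillConvexPoly(im,cv2.convexHull((q*16).astype(np.int32)),v,shift=4)
def render(p,b,P):
    x,y,yaw=P; im=np.zeros(((b[3]-b[1])*F,(b[2]-b[0])*F),np.float32)
    R=np.array([[np.cos(yaw),-np.sin(yaw),0],[np.sin(yaw),np.cos(yaw),0],[0,0,1]])
    for off,hx,hy,rb,rr in ((-.06,.019,.018,.012,.042),(.06,.014,.013,.008,.037)):
        w=lambda q:q@R.T+R@np.array([0,off,0])+[x,y,.15]
        paint(im,p,b,w(box(-hx,hx,-hy,hy,0,.092)),1); paint(im,p,b,w(box(0,rr,-.007,.007,.069,.087)),1)
        paint(im,p,b,w(cyl(hy*.75,.0925,.097)),0); paint(im,p,b,w(cyl(rb*.5,.097,.112)),0);paint(im,p,b,w(cyl(rb,.112,.118)),0)
    return cv2.resize(im,(b[2]-b[0],b[3]-b[1]),interpolation=cv2.INTER_AREA)
M=[(p,)+purple(p) for p in(T,S)]
print([int(m.sum()) for _,m,b in M])
def cost(P,views=M): return sum(np.abs(render(p,b,P)-m[b[1]:b[3],b[0]:b[2]]).sum() for p,m,b in views)
for v in (M,M[:1],M[1:]):
    P0=np.array([.549,-.247,.211]); r=minimize(cost,P0,args=(v,),method='Nelder-Mead',options=dict(initial_simplex=P0+np.vstack([np.zeros(3),np.diag([.008,.008,.06])]),xatol=1e-4))
    P=r.x; print(P[:2],np.degrees(P[2]),r.fun,'slim',P[0]-.06*np.sin(P[2]),P[1]+.06*np.cos(P[2]))
    if v is M: 
        out=[]
        for p,m,b in M:
            c=p['img'][b[1]:b[3],b[0]:b[2],::-1].copy(); c=cv2.resize(c,None,fx=4,fy=4); R_=cv2.resize(render(p,b,P),None,fx=4,fy=4)
            cs,_=cv2.findContours((R_>.5).astype(np.uint8),cv2.RETR_LIST,cv2.CHAIN_APPROX_NONE); cv2.drawContours(c,cs,-1,(0,255,0),1)
            cs,_=cv2.findContours(cv2.resize(m[b[1]:b[3],b[0]:b[2]],None,fx=4,fy=4),cv2.RETR_LIST,cv2.CHAIN_APPROX_NONE); cv2.drawContours(c,cs,-1,(0,0,255),1); out.append(c)
        h=max(c.shape[0] for c in out); cv2.imwrite('pics/fit.png',np.hstack([cv2.copyMakeBorder(c,0,h-c.shape[0],0,0,0) for c in out]))
E
python3 fit.py
```

```text
[480, 607]
[ 0.55308877 -0.25035398] 15.647729445053416 821.375 slim 0.5369054458810217 -0.19257768895763408
[ 0.55163889 -0.24892575] 12.315618588710251 474.3125 slim 0.538841082634435 -0.19030650471571323
[ 0.55435668 -0.25301295] 16.824085643905423 313.3125 slim 0.536990630932256 -0.19558107216544102
```

View pics/fit.png

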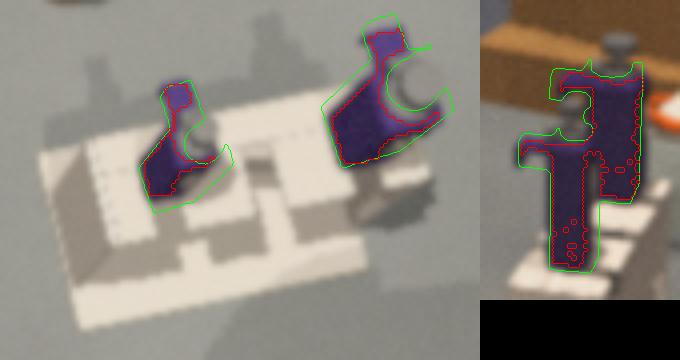

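```bash
sed -i "s/    hsv=.*/    i=p['img'].astype(int); m=((i[...,2]-i[...,1]>22)\&(i[...,1]<95)).astype(np.uint8)/; s/330,130/330,130/; s/(0,0,255),1)/(0,0,255),1)/; s/fx=4,fy=4/fx=6,fy=6/g; s/b=(365,165,485,255)/b=(390,165,485,235)/" fit.py; python3 fit.py
```

```text
[557, 609]
[ 0.55321171 -0.2503343 ] 15.12149665594653 761.4375 slim 0.5375597077449322 -0.1924118117302929
[ 0.55302866 -0.24878257] 12.846310366418331 401.25 slim 0.5396884628708228 -0.1902843673771937
[ 0.55702873 -0.25627318] 17.514360561883258 306.4375 slim 0.5389720438038561 -0.19905468630811213
```

View pics/fit.png

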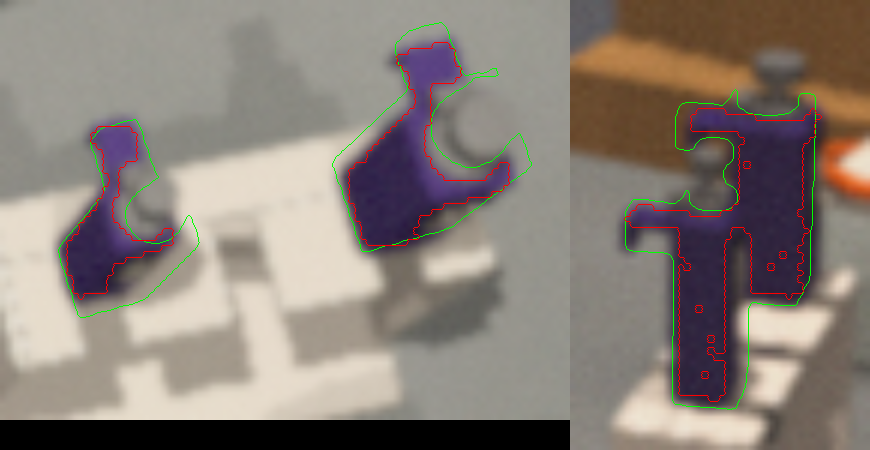

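The fit overlay agrees with the button triangulation to a few mm. That puts the slim axis at about (0.537, -0.189), with stand yaw about 12.5°. Moving to hover above it.

```bash
python3 -m crank '[{"x":0.6,"y":1.2,"z":1.5,"turn":-1.2,"gripper":1},{"x":1.2,"y":2.4,"z":1.5,"turn":-1.2,"gripper":1},{"x":1.2,"y":2.4,"z":1.5,"turn":-1.2,"gripper":1},{"x":1.2,"y":2.4,"z":1.5,"turn":-1.2,"gripper":1},{"x":1.2,"y":2.4,"z":1,"turn":-1.2,"gripper":1},{"x":1.2,"y":2.4,"z":0,"turn":-1.2,"gripper":1},{"x":1.2,"y":2.4,"z":0,"turn":-1.2,"gripper":1},{"x":1.2,"y":2.4,"z":0,"turn":-1.2,"gripper":1},{"x":1.2,"y":2.4,"z":0,"turn":-1.2,"gripper":1},{"x":1.2,"y":2.4,"z":0,"turn":-1.5,"gripper":1}]' 30
python3 -m crank '[{"x":1.2,"y":2.4,"z":0,"turn":0,"gripper":1},{"x":1.2,"y":2.4,"z":0,"turn":0,"gripper":1},{"x":1.2,"y":2.4,"z":0,"turn":0,"gripper":1},{"x":1.2,"y":2.4,"z":0,"turn":0,"gripper":1},{"x":1.2,"y":2.4,"z":0,"turn":0,"gripper":1},{"x":1.2,"y":2.4,"z":0,"turn":0,"gripper":1},{"x":1.2,"y":2.4,"z":0,"turn":0,"gripper":1},{"x":1.2,"y":2.4,"z":0,"turn":0,"gripper":1},{"x":1.4,"y":2.4,"z":0,"turn":0,"gripper":1},{"x":0.8,"y":1.2,"z":0,"turn":0,"gripper":1}]'
python3 -m crank '[{"x":0,"y":0,"z":0,"turn":0,"gripper":1},{"x":0,"y":0,"z":0,"turn":0,"gripper":1},{"x":0,"y":0,"z":0,"turn":0,"gripper":1},{"x":0,"y":0,"z":0,"turn":0,"gripper":1},{"x":0,"y":0,"z":0,"turn":0,"gripper":1},{"x":0,"y":0,"z":0,"turn":0,"gripper":1},{"x":0,"y":0,"z":0,"turn":0,"gripper":1},{"x":0,"y":0,"z":0,"turn":0,"gripper":1},{"x":0,"y":0,"z":0,"turn":0,"gripper":1},{"x":0,"y":0,"z":0,"turn":0,"gripper":1}]'
python3 - <<'E'
from h import *
S=optics.grab_frame('side');T=optics.grab_frame('top')
s=arm.observe();print(s['tcp_pos'],np.round(s['tool_rot'],3).tolist(),s['time_s'])
im=S['img'][:,:,::-1].copy()
a=proj(S,[[.537,-.189,z] for z in(.15,.242,.268)]);b=proj(S,[s['tcp_pos']]); print(a,b)
f=lambda im,x,y:cv2.resize(im[y:y+110,x:x+80],(400,550),interpolation=cv2.INTER_CUBIC)
cv2.imwrite('pics/hover.png',np.hstack([f(im,310,100),f(T['img'][:,:,::-1],370,150)]))
E
```

```text
time_s: 3.18
tcp_pos: [0.4198, -0.4283, 0.3015]
tool_rot: [[0.976, 0.217, 0.0], [0.217, -0.976, -0.0], [0.0, 0.0, -1.0]]
wrist_force: [-0.3, -0.2, -0.0]
width: 0.0853
gripper_force: 0.0
time_s: 4.02
tcp_pos: [0.5389, -0.198, 0.3015]
tool_rot: [[0.975, 0.222, 0.001], [0.222, -0.975, 0.001], [0.001, -0.001, -1.0]]
wrist_force: [-0.1, -0.3, 0.3]
width: 0.0854
gripper_force: 0.0
time_s: 4.85
tcp_pos: [0.5374, -0.2016, 0.3013]
tool_rot: [[0.976, 0.218, -0.0], [0.218, -0.976, 0.0], [-0.0, -0.0, -1.0]]
wrist_force: [-0.4, -0.8, -0.0]
width: 0.0858
gripper_force: 0.0
[ 0.53740453 -0.20154013  0.30127654] [[0.976, 0.218, -0.0], [0.218, -0.976, -0.0], [-0.0, -0.0, -1.0]] 4.95
[[347.30197202 195.63900086]
 [347.79698283 163.60046467]
 [347.94363586 154.16345351]] [[350.2597148  140.27080496]]
```

View pics/hover.png

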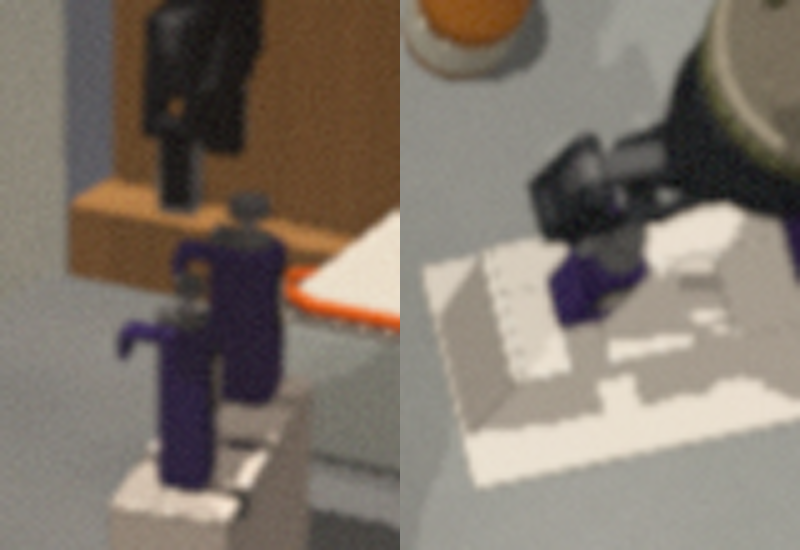

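The side crop shows the slim handle from (347,165) to (347,197) with the button top at (347.6,155.6). My model predicts that to within about 1 px, so the position is confirmed. The gripper is 12.5 mm off in y; I'll correct that and descend.

```bash
python3 -m crank '[{"x":0,"y":0.6,"z":0,"turn":0,"gripper":1},{"x":0,"y":0.65,"z":0,"turn":0,"gripper":1},{"x":0,"y":0,"z":0,"turn":0,"gripper":1},{"x":0,"y":0,"z":-1,"turn":0,"gripper":1},{"x":0,"y":0,"z":-1.2,"turn":0,"gripper":1},{"x":0,"y":0,"z":-1.2,"turn":0,"gripper":1},{"x":0,"y":0,"z":-1.2,"turn":0,"gripper":1},{"x":0,"y":0,"z":-1.2,"turn":0,"gripper":1},{"x":0,"y":0,"z":-1,"turn":0,"gripper":1},{"x":0,"y":0,"z":-0.5,"turn":0,"gripper":1}]'
python3 -m crank '[{"x":0,"y":0,"z":-0.5,"turn":0,"gripper":1},{"x":0,"y":0,"z":-0.5,"turn":0,"gripper":1},{"x":0,"y":0,"z":-0.5,"turn":0,"gripper":1},{"x":0,"y":0,"z":-0.4,"turn":0,"gripper":1},{"x":0,"y":0,"z":-0.2,"turn":0,"gripper":1},{"x":0,"y":0,"z":0,"turn":0,"gripper":1},{"x":0,"y":0,"z":0,"turn":0,"gripper":1},{"x":0,"y":0,"z":0,"turn":0,"gripper":1},{"x":0,"y":0,"z":0,"turn":0,"gripper":1},{"x":0,"y":0,"z":0,"turn":0,"gripper":1}]'
python3 - <<'E'
from h import *
S=optics.grab_frame('side');T=optics.grab_frame('top')
s=arm.observe();print(s['tcp_pos'],s['wrist_force'])
f=lambda im,x,y:cv2.resize(im[y:y+110,x:x+80,::-1],(400,550),interpolation=cv2.INTER_CUBIC)
cv2.imwrite('pics/pre.png',np.hstack([f(S['img'],310,100),f(T['img'],370,150)]))
E
```

```text
time_s: 5.78
tcp_pos: [0.5367, -0.1889, 0.2265]
tool_rot: [[0.976, 0.218, -0.002], [0.218, -0.976, 0.0], [-0.002, -0.001, -1.0]]
wrist_force: [0.9, -0.0, -0.1]
width: 0.0851
gripper_force: 0.0
time_s: 6.62
tcp_pos: [0.5375, -0.1891, 0.2076]
tool_rot: [[0.976, 0.218, 0.0], [0.218, -0.976, -0.0], [0.0, 0.0, -1.0]]
wrist_force: [-0.4, -1.0, 0.3]
width: 0.0854
gripper_force: 0.0
[ 0.53743513 -0.18905652  0.207432  ] [-0.10467077 -0.03279805  0.14233943]
```

View pics/pre.png

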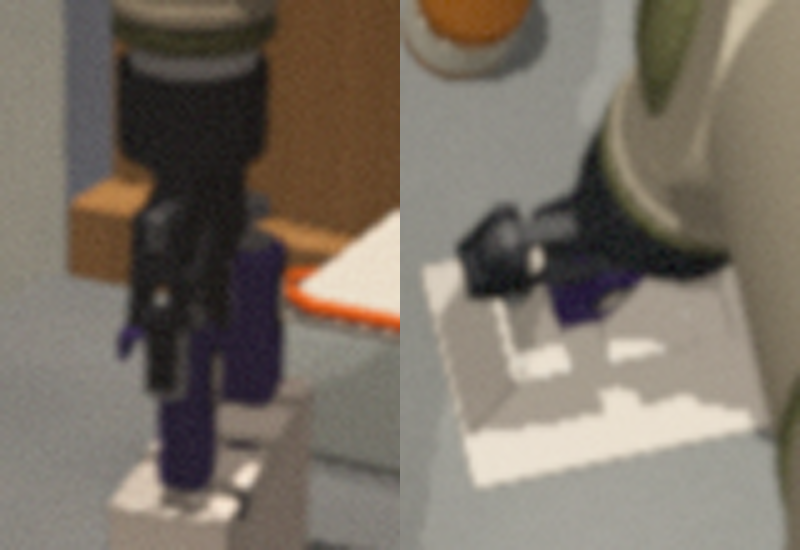

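The fingers straddle the slim handle (side crop, handle at about (347,180)) and the palm is clear of the button. Closing.

```bash
python3 -m crank '[{"x":0,"y":0,"z":0,"turn":0,"gripper":0.6},{"x":0,"y":0,"z":0,"turn":0,"gripper":0.5},{"x":0,"y":0,"z":0,"turn":0,"gripper":0.4},{"x":0,"y":0,"z":0,"turn":0,"gripper":0.35},{"x":0,"y":0,"z":0,"turn":0,"gripper":0.3},{"x":0,"y":0,"z":0,"turn":0,"gripper":0.2},{"x":0,"y":0,"z":0,"turn":0,"gripper":0.1},{"x":0,"y":0,"z":0,"turn":0,"gripper":0},{"x":0,"y":0,"z":0,"turn":0,"gripper":0},{"x":0,"y":0,"z":0,"turn":0,"gripper":0}]' 40
```

```text
time_s: 7.55
tcp_pos: [0.5375, -0.1892, 0.2074]
tool_rot: [[0.976, 0.218, 0.0], [0.218, -0.976, -0.0], [0.0, 0.0, -1.0]]
wrist_force: [0.0, -1.2, 2.1]
width: 0.0254
gripper_force: 40.2
```

```bash
python3 -m crank '[{"x":0,"y":0,"z":0.2,"turn":0,"gripper":0},{"x":0,"y":0,"z":0.4,"turn":0,"gripper":0},{"x":0,"y":0,"z":0.6,"turn":0,"gripper":0},{"x":0,"y":0,"z":0.8,"turn":0,"gripper":0},{"x":0,"y":0,"z":0.8,"turn":0,"gripper":0},{"x":0,"y":0,"z":0.8,"turn":0,"gripper":0},{"x":0,"y":0,"z":0.8,"turn":0,"gripper":0},{"x":0,"y":0,"z":0.8,"turn":0,"gripper":0},{"x":0,"y":0,"z":0.8,"turn":0,"gripper":0},{"x":0,"y":0,"z":0.8,"turn":0,"gripper":0}]'
python3 -m crank '[{"x":0,"y":0,"z":0.8,"turn":0,"gripper":0},{"x":0,"y":0,"z":0.8,"turn":0,"gripper":0},{"x":0,"y":0,"z":0.8,"turn":0,"gripper":0},{"x":0,"y":0,"z":0.8,"turn":0,"gripper":0},{"x":0,"y":0,"z":0.8,"turn":0,"gripper":0},{"x":0,"y":0,"z":0.8,"turn":0,"gripper":0},{"x":0,"y":0,"z":0.8,"turn":0,"gripper":0},{"x":0,"y":0,"z":0.8,"turn":0,"gripper":0},{"x":0,"y":0,"z":0.6,"turn":0,"gripper":0},{"x":0,"y":0,"z":0.4,"turn":0,"gripper":0}]'
python3 - <<'E'
from h import *
S=optics.grab_frame('side')
s=arm.observe();print(s['tcp_pos'],s['wrist_force'],s['width'],s['time_s'])
x,y=s['tcp_pos'][:2]; z=s['tcp_pos'][2]-.2074+.15
print(proj(S,[[.537,-.189,z+h] for h in(-.118,-.042,0,.092)]))
cv2.imwrite('pics/lift.png',cv2.resize(S['img'][70:230,280:440,::-1],(600,600),interpolation=cv2.INTER_CUBIC))
E
```

```text
time_s: 8.38
tcp_pos: [0.5374, -0.189, 0.2762]
tool_rot: [[0.976, 0.218, 0.0], [0.218, -0.976, -0.0], [0.0, 0.0, -1.0]]
wrist_force: [0.0, -0.7, -0.4]
width: 0.0255
gripper_force: 40.0
time_s: 9.22
tcp_pos: [0.5375, -0.1891, 0.3502]
tool_rot: [[0.976, 0.218, 0.001], [0.218, -0.976, -0.0], [0.001, 0.0, -1.0]]
wrist_force: [-0.6, -0.3, -0.9]
width: 0.0253
gripper_force: 40.0
[ 0.53777153 -0.18913826  0.35064492] [ 0.5669744   0.18435307 -0.96508396] 0.025776373250397434 9.2667
[[347.43423355 187.05041761]
 [347.84877281 160.26499065]
 [348.08905743 144.83001356]
 [348.64590386 109.31044019]]
```

View pics/lift.png

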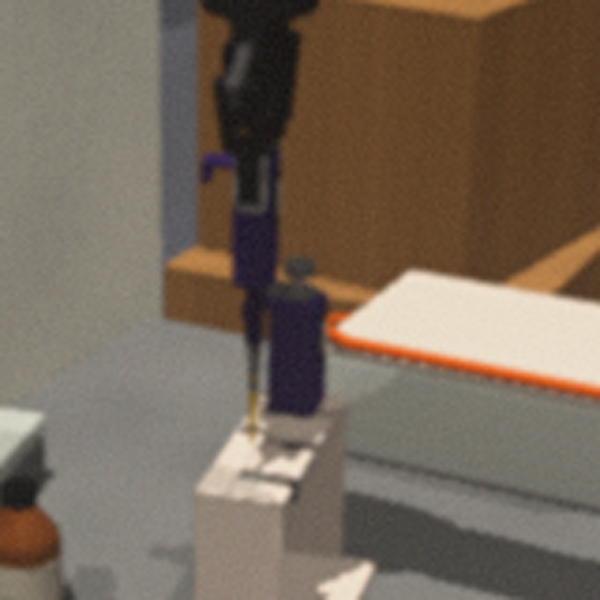

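The lift crop shows the slim pipette hanging vertically in the gripper, with its tip at side (347.2,186.5) against a predicted (347.4,187.0). The tip is therefore straight below the TCP, and it is clear of the stand. Next I'll refine the mouth position with averaged frames.

```bash
cat > mouth.py <<'E'
from h import *
g=[(2,1,.5358,.2799),(2,-1,.5263,.2205),(1,1,.5052,.284),(0,0,.473,.2577),(0,-1,.4679,.2287)]
A=[];b=[]
for i,j,x,y in g: A+=[[1,0,.03*i,-.03*j],[0,1,.03*j,.03*i]]; b+=[x,y]
q=np.linalg.lstsq(np.array(A),np.array(b),rcond=None)[0]; c=np.array([q[0]+.09*q[2],q[1]+.09*q[3]])
print('grid',q,'cell',c)
C=(.559,.243,.078)
a=np.linspace(0,2*np.pi,40,endpoint=False)
cols=[]
for n,(x,y) in (('top',(204,196)),('side',(224,292))):
    fr=[optics.grab_frame(n) for _ in range(6)]; p=fr[-1]
    im=np.mean([f['img'].astype(float) for f in fr],0); np.save(n+'m.npy',im)
    cr=im[y:y+30,x:x+40,::-1]; cr=np.clip((cr-cr.min())/(cr.max()-cr.min())*255,0,255).astype(np.uint8)
    cr=cv2.resize(cr,(400,300),interpolation=cv2.INTER_CUBIC); o=cr.copy()
    for r,col in((.0105,(0,255,0)),(.0087,(0,0,255))):
        e=proj(p,np.c_[C[0]+r*np.cos(a),C[1]+r*np.sin(a),np.full(40,C[2])]); cv2.polylines(o,[(((e-[x,y])+.5)*10).astype(np.int32)],True,col,1)
    cols.append(np.vstack([cr,o])); print(n,proj(p,[C]),proj(p,[[C[0]+.01,C[1],C[2]],[C[0],C[1]+.01,C[2]]]))
cv2.imwrite('pics/mouth.png',np.hstack(cols))
E
python3 mouth.py
```

```text
grid [ 0.4721525   0.25826     0.98291667 -0.13666667] cell [0.560615 0.24596 ]
top [[222.71310609 210.01713841]] [[222.79227695 206.04424964]
 [218.62890164 210.05745187]]
side [[245.24026181 300.64085466]] [[241.50795387 299.28183236]
 [242.41888789 303.12015583]]
```

View pics/mouth.png

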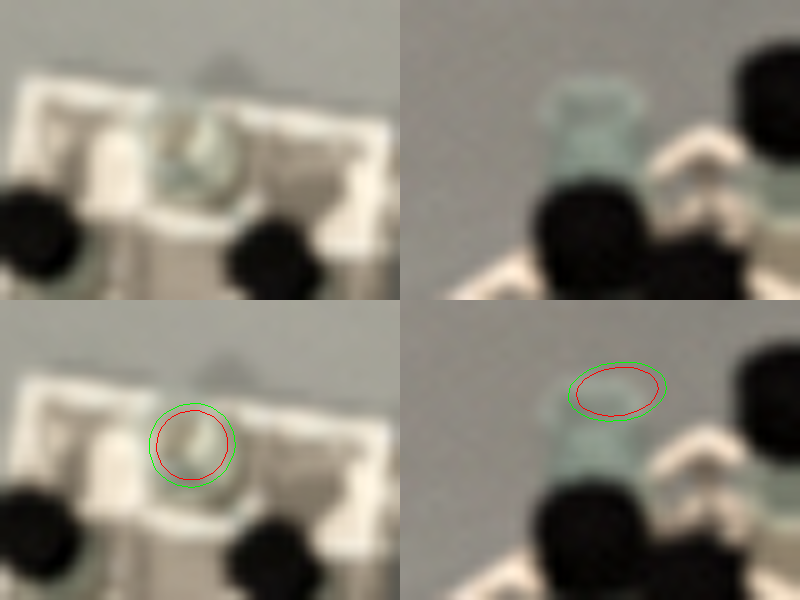

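In the averaged crops the mouth shows at about top (222.7,209) and side (243,302). With the rack grid prediction (0.5606,0.246), the estimate is about (0.561,0.2455). Carrying over the basket.

```bash
python3 -m crank '[{"x":0,"y":0.8,"z":0,"turn":0,"gripper":0},{"x":0.1,"y":1.6,"z":0,"turn":0,"gripper":0},{"x":0.1,"y":2.2,"z":0,"turn":0,"gripper":0},{"x":0.1,"y":2.4,"z":0,"turn":0,"gripper":0},{"x":0.1,"y":2.4,"z":0,"turn":0,"gripper":0},{"x":0.1,"y":2.4,"z":0,"turn":0,"gripper":0},{"x":0.1,"y":2.4,"z":0,"turn":0,"gripper":0},{"x":0.1,"y":2.4,"z":0,"turn":0,"gripper":0},{"x":0.1,"y":2.4,"z":0,"turn":0,"gripper":0},{"x":0.1,"y":2.4,"z":0,"turn":0,"gripper":0}]'
python3 -m crank '[{"x":0.2,"y":2.4,"z":0,"turn":0,"gripper":0},{"x":0.2,"y":2.4,"z":0,"turn":0,"gripper":0},{"x":0.2,"y":2.4,"z":0,"turn":0,"gripper":0},{"x":0.2,"y":2.4,"z":0,"turn":0,"gripper":0},{"x":0.2,"y":2.4,"z":0,"turn":0,"gripper":0},{"x":0.2,"y":2.4,"z":0,"turn":0,"gripper":0},{"x":0.2,"y":2.4,"z":0,"turn":0,"gripper":0},{"x":0.1,"y":2.2,"z":0,"turn":0,"gripper":0},{"x":0,"y":1.6,"z":0,"turn":0,"gripper":0},{"x":0,"y":0.8,"z":0,"turn":0,"gripper":0}]'
python3 -m crank '[{"x":0,"y":0.4,"z":0,"turn":0,"gripper":0},{"x":0,"y":0.25,"z":0,"turn":0,"gripper":0},{"x":0,"y":0,"z":-0.5,"turn":0,"gripper":0},{"x":0,"y":0,"z":-0.8,"turn":0,"gripper":0},{"x":0,"y":0,"z":-0.8,"turn":0,"gripper":0},{"x":0,"y":0,"z":-0.8,"turn":0,"gripper":0},{"x":0,"y":0,"z":-0.6,"turn":0,"gripper":0},{"x":0,"y":0,"z":-0.3,"turn":0,"gripper":0},{"x":0,"y":0,"z":0,"turn":0,"gripper":0},{"x":0,"y":0,"z":0,"turn":0,"gripper":0}]'
python3 - <<'E'
from h import *
s=arm.observe();x,y,z=s['tcp_pos'];print(s['tcp_pos'],s['width'],s['time_s'])
zt=z-.2074+.15-.118; print('tip z',zt)
for n in('side','top'):
    p=optics.grab_frame(n); print(n,proj(p,[[x,y,zt],[x,y,.078],[x,y,zt+.118]]),[(np.round(d['location'],1),round(d['p'],2)) for k in('pipette_tip','vial_mouth','pipette') for d in optics.pinpoint(p,k)])
E
```

```text
time_s: 10.7
tcp_pos: [0.5461, 0.0268, 0.3494]
tool_rot: [[0.976, 0.219, 0.0], [0.219, -0.976, 0.0], [0.0, -0.0, -1.0]]
wrist_force: [0.8, -0.1, -0.9]
width: 0.0253
gripper_force: 40.0
time_s: 11.53
tcp_pos: [0.5605, 0.2423, 0.3491]
tool_rot: [[0.975, 0.222, -0.0], [0.222, -0.975, 0.001], [-0.0, -0.001, -1.0]]
wrist_force: [-0.1, -0.6, -1.7]
width: 0.0258
gripper_force: 40.1
time_s: 12.37
tcp_pos: [0.5614, 0.2454, 0.3112]
tool_rot: [[0.976, 0.218, -0.0], [0.218, -0.976, -0.0], [-0.0, 0.0, -1.0]]
wrist_force: [-0.6, 0.8, -0.6]
width: 0.0253
gripper_force: 40.1
[0.56142762 0.24539715 0.31117387] 0.025312731929545425 12.3667
tip z 0.13577387382335632
side [[241.47802588 278.73280465]
 [243.65791547 300.90033805]
 [236.64762894 229.88632699]] [(array([241.3, 279.3]), 0.94), (array([242.3, 303.3]), 0.34), (array([286.6, 233. ]), 0.71), (array([240.4, 303. ]), 0.66), (array([238.3, 229.6]), 0.7)]
top [[217.65915301 203.36134904]
 [221.75356991 209.06119238]
 [207.88694357 189.74888269]] []
```

```bash
python3 -m crank '[{"x":0,"y":0,"z":-0.4,"turn":0,"gripper":0},{"x":0,"y":0,"z":-0.6,"turn":0,"gripper":0},{"x":0,"y":0,"z":-0.7,"turn":0,"gripper":0},{"x":0,"y":0,"z":-0.7,"turn":0,"gripper":0},{"x":0,"y":0,"z":-0.7,"turn":0,"gripper":0},{"x":0,"y":0,"z":-0.7,"turn":0,"gripper":0},{"x":0,"y":0,"z":-0.5,"turn":0,"gripper":0},{"x":0,"y":0,"z":-0.3,"turn":0,"gripper":0},{"x":0,"y":0,"z":-0.1,"turn":0,"gripper":0},{"x":0,"y":0,"z":0,"turn":0,"gripper":0}]'
python3 - <<'E'
from h import *
out=[]
for n,(x,y,w,h) in (('side',(218,256,64,60)),('top',(190,180,64,60))):
    fr=[optics.grab_frame(n) for _ in range(6)]; p=fr[-1]; im=np.mean([f['img'].astype(float) for f in fr],0)[y:y+h,x:x+w,::-1]
    out.append(cv2.resize(np.clip(im*1.3,0,255).astype(np.uint8),(400,375),interpolation=cv2.INTER_CUBIC))
    s=arm.observe();X,Y,z=s['tcp_pos'];zt=z-.1754
    print(n,s['tcp_pos'],'tip z',zt,proj(p,[[X,Y,zt],[X,Y,.078]]),[(k,np.round(d['location'],1).tolist(),round(d['p'],2)) for k in('pipette_tip','vial_mouth') for d in optics.pinpoint(p,k)])
cv2.imwrite('pics/final.png',np.hstack(out))
E
```

```text
time_s: 13.6
tcp_pos: [0.5614, 0.2455, 0.264]
tool_rot: [[0.976, 0.218, -0.0], [0.218, -0.976, -0.0], [-0.0, 0.0, -1.0]]
wrist_force: [-0.4, 0.4, -0.4]
width: 0.0255
gripper_force: 40.1
side [0.56152846 0.24548322 0.2645975 ] tip z 0.08919749579657515 [[243.1819161  296.69447947]
 [243.59594669 300.9077947 ]] [('pipette_tip', [242.3, 297.1], 0.87)]
top [0.56138682 0.2454596  0.26431945] tip z 0.08891944799510021 [[220.98369372 208.04250285]
 [221.72774639 209.07766617]] [('vial_mouth', [456.4, 201.2], 0.72), ('vial_mouth', [416.2, 216.3], 0.18)]
```

View pics/final.png

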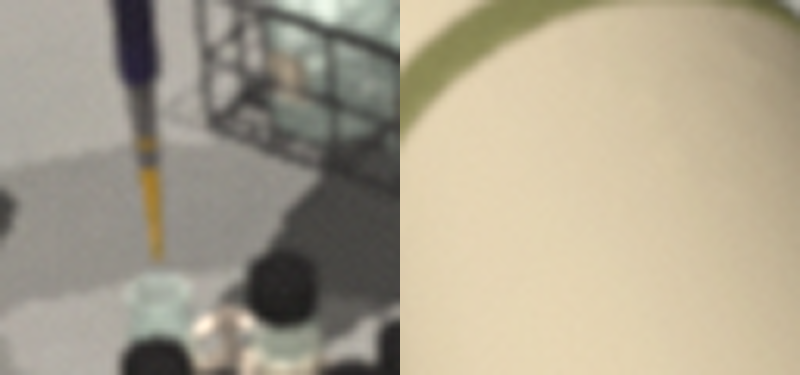

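The final picture shows the tip end at about side (243.1,297.5), with the vial mouth centred at about (243.3,301.9) and spanning columns 238–249. The 4.3 px gap matches the expected 11 mm height, and the pipette is upright. Handing in.

```bash
python3 -c "
from rig import arm
print(arm.hand_in())"
```

```text
the job is handed in; nothing more can be done
None
```

I handed the job in with the slim pipette held upright and still over the open vial, its tip centred on the mouth by my measurement and about 11 mm above the rim; the judge returned no result.

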